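# Tip two crates to find the stamped one and push it to the dispatch line

### The arm

A 6-joint arm with a two-finger parallel gripper is mounted at the origin on the work surface. World frame = base frame: x ahead of the robot, y to its left, z up, the work surface at z = 0. Lengths are in m, angles in degrees, forces in N, time in s.
With the tool pointing down it reaches from about 0.25 to 0.725 m from the base axis. Payload 9.7 kg.
Tool frame: the origin (TCP) lies midway between the tips of the shut fingers; the grasp point (between the pads) lies 19 mm behind it; z points along the fingers, y is the line along which they close (so a half turn about z gives the same grasp; the last joint's range is limited). The gripper opens to 85 mm and grips with 20 to 120 N. Pads are 22 mm wide; open, the fingers measure 114 mm over their backs; the gripper's body (76 mm by 85 mm) begins 54 mm behind the grasp point. The pads swing forward as they close: fully open they stand 13 mm farther back than shut.
Start: joints at [64.916, 4.979, 10.078, 95.1, 0, 90], TCP at [0.233, 0.498, 0.231] pointing down, gripper open.
Joint ranges: [-179.16, 179.16], [-48.56, 103.87], [-65.8, 70.77], [-126.05, 130.52], [-82.76, 87.17], [-180, 180]. Speed limits (degrees/s): [127.2, 127.2, 147.25, 180, 180, 180].

### API

Orientations are given as [roll, pitch, yaw] about the fixed x, y, z axes, in that order (R = Rz(yaw) Ry(pitch) Rx(roll)).
In Python, from workcell import bot gives the robot as it stands.
- The arm moves only by the shell command python3 -m crank 'ROWS' [FORCE]. ROWS is JSON, a list of rows, each an object with "gripper": the finger opening in mm, from 0 to 85.4; "travel": the shift along the tool's x, y, z in mm, a list of three; "twist": the turn, a rotation vector about the tool's x, y, z in rad, a list of three. In form: [{"gripper": gripper, "travel": [tx, ty, tz], "twist": [rx, ry, rz]}, ...]. A call has 1 to 12 rows; each row shifts and turns the commanded pose from where the row before left it, along the tool's axes as they then stand; what a row does not reach is not made up. A row lasts 1/8 s, in which the tool goes at most 62.5 mm and 10.7 degrees, less where a joint would pass 70% of its speed; a pose out of reach is approached as far as the arm can. A call is refused whole if a number of a shift passes 62.5 or a number of a turn 0.188, either way. A call with a gripper value outside its range is refused whole. The fingers move at their own pace and stop on an object; FORCE is the grip in N (left out, the last holds). Time passes only in rows, so rows that do not move let the fingers close. It gives the time, the measured TCP pose, the force, the opening and the grip force at its end, in the units of the state.
- bot.get_obs(): the state, without advancing time (a new reading comes with each control period).
- bot.camera(name): name is "scene" or "top" or "wrist"; returns the picture (480x640x3 uint8, red, green, blue); there is no depth.
- bot.calibration(name): a dict with "vfov" (degrees; the focal length in pixels is half the picture's height over the tangent of half this angle, whatever the lens; pixels are square), "cx", "cy" (the principal point, pixels), "k1" (the pictures are not rectified: a ray, as slopes to the right and down, at radius r is drawn at 1 + k1 r^2 times it, then the intrinsics apply), "camera_from_world" (4x4, takes a point from world to camera coordinates). Camera axes: x right, y down, z forward; pixel columns grow to the right and rows downward; lengths in m; the calibration is good to about 2 mm. A picture is of the moment at which its call begins: read the wrist's pose just before it. calibration takes no time and is no camera call; for the wrist camera it gives the pose at the moment of the call.
- bot.job_done(): hands the job in; it is judged then, once.
The state is a dict: "time": time; "q": joint angles; "qd": joint speeds; "joint_efforts": joint torques, N m; "ee_pos": TCP position; "tcp_rot": TCP orientation; "wrist_force": force on the tool from outside, world axes, zero at the start; "torque": the same for the moment, N m; "opening": finger opening in m; "grasp_force": force on a finger pad.
Only numpy, scipy, OpenCV 4.12 (cv2) and the standard library are available. Lean on these libraries where they do the work, as an engineer would, in place of code of your own. Each camera call takes 0.05 s, during which the arm holds its last target. There are 200 camera calls.

### The job

One of the two empty crates on the lathe bench has a red stamp underneath. Tip first the left crate (on the lathe's side) and then the right one up on its near edge against the bench stop, towards the robot, to about 65 degrees so that the underside shows, and each time let it gently back down flat without dropping it. Then push the stamped crate along the bench until its far bottom edge rests on the yellow dispatch line, roughly square to it; leave the other crate where it stands, pick nothing up and leave everything else alone.

Things in the scene. Friction and masses are not known exactly. Their poses are not given: they have to be found in the camera images.
- stamped_crate: the crate with a red stamp (120 mm ring and dot) in the middle of its underside; from above both crates look alike and either may be the left one. Open, empty, slatted wood, 150 (x) x 190 (y) x 66 (z) mm, about 0.36 kg; walls 8 mm, floor 7 mm thick, a 12 mm square post inside each corner. Origin: centre of the underside; x points away from the robot, y to its left, z up
- plain_crate: the crate without a stamp, otherwise just like the other in size, weight and axes. Centre of mass 17 mm above the middle of the underside: tipped on its near edge it falls back by itself from any tilt below about 70 degrees and topples on to its side beyond 77
- stamped_near_edge (a point): middle of the stamped crate's near (robot's side) bottom edge, on the wall's outer face, 75 mm from its origin. A crate is tipped about this edge by pulling the top of its near wall towards the robot with fingertips inside the crate; the wall then turns over towards the robot
- stamped_far_edge (a point): middle of the stamped crate's far bottom edge, on the wall's outer face, 75 mm from its origin. The stamp shows from the far side only when the crate is tipped by more than the camera looks down: 65 to 70 degrees is best
- plain_near_edge (a point): middle of the plain crate's near (robot's side) bottom edge, on the wall's outer face, 75 mm from its origin
- plain_far_edge (a point): middle of the plain crate's far bottom edge, on the wall's outer face, 75 mm from its origin
- bench_stop: dark wooden lath fixed to the bench along the near side of both crates, 22 (x) x 500 (y) x 6 (z) mm; the crates start 1 to 5 mm clear of it. It keeps a tipping crate's near edge from sliding to the robot (the edge creeps up to 20 mm away). Origin: centre of its underside; x points away from the robot, y along it to the left: the left crate has positive y here
- dispatch_line: a yellow line painted on the bench beyond the crates, 50 mm wide (x) and 560 mm long (y), flush with the bench. Origin: its centre; x points away from the robot, across the line; y along it.
- turned_knob: bystander: a turned wooden knob, yellow with a green band, 36 mm across and 58 mm tall, standing in the gap between the crates; to be left alone. Origin: its middle, underneath
- lacquer_cup: bystander: a green lacquered cup, 64 mm across and 62 mm tall, beyond the left end of the crates; to be left alone. Origin: its middle, underneath
- wood_blank: bystander: a square wood blank, 52 x 52 x 85 mm, standing beyond the right end of the crates; to be left alone. Origin: its middle, underneath
- varnish_tin: bystander: a tin with a red band, 72 mm across and 92 mm tall, on the bench to the right; to be left alone. Origin: its middle, underneath
- wax_jar: bystander: an amber jar, 64 mm across and 75 mm tall, on the bench to the left; to be left alone. Origin: its middle, underneath
- lacquer_stick: bystander: an orange bar of lacquer, 150 x 16 x 14 mm, lying on the bench to the left; to be left alone. Origin: its middle, underneath
- gouge: bystander: a turning gouge 310 mm long, 28 mm thick, lying on the bench to the right; to be left alone. Origin: its middle, underneath
- mallet: bystander: a wooden mallet lying on the bench to the left; to be left alone. Origin: on the bench under it
Mind the look-alikes: they are no part of the job. What is shaped like the stamped_crate but green or grey is not meant.

How it is judged (in metres and radians):
On the way, in this order (a step that is already met when the one before it is completed fails the run):
1. the left crate is tipped towards the robot by more than 57 degrees, its far edge up (((y of stamped_crate in the frame of bench_stop above 0 m and angle between stamped_crate's own z axis and vertical above 1 rad and height (world z) of stamped_far_edge above 0.11 m) or (y of plain_crate in the frame of bench_stop above 0 m and angle between plain_crate's own z axis and vertical above 1 rad and height (world z) of plain_far_edge above 0.11 m))), for 0.2 s.
2. with the left crate flat again, the right crate is tipped towards the robot by more than 57 degrees, its far edge up ((((y of stamped_crate in the frame of bench_stop below 0 m and angle between stamped_crate's own z axis and vertical above 1 rad and height (world z) of stamped_far_edge above 0.11 m) and angle between plain_crate's own z axis and vertical below 0.06 rad) or ((y of plain_crate in the frame of bench_stop below 0 m and angle between plain_crate's own z axis and vertical above 1 rad and height (world z) of plain_far_edge above 0.11 m) and angle between stamped_crate's own z axis and vertical below 0.06 rad))), for 0.2 s.
At the end, for the whole second after the job is handed in: Both crates stand flat on the bench and at rest; the middle of the stamped crate's far bottom edge is within 27 mm of the centre line of the 50 mm wide yellow line and the crate is square to it within 0.2 rad; the plain crate is within 50 mm of where it stood (angle between each of stamped_crate, plain_crate's own z axis and vertical below 0.06 rad and x of stamped_far_edge in the frame of dispatch_line between -0.027 and 0.027 m and angle between the x axis of stamped_crate and the x axis of dispatch_line, either way round below 0.2 rad and distance of plain_crate from where it was at the start of the episode below 0.05 m and height (world z) of each of stamped_crate, plain_crate below 0.005 m and linear speed of each of stamped_crate, plain_crate below 0.02 m/s); the robot touches nothing.
It fails at once if a crate is picked up: its near and its far bottom edge are both more than 30 mm above the bench (height (world z) of each of stamped_near_edge, stamped_far_edge above 0.03 m or height (world z) of each of plain_near_edge, plain_far_edge above 0.03 m).
It fails at once if a crate is dropped or slammed: it turns faster than 6 rad/s (angular speed of any of stamped_crate, plain_crate above 6 rad/s).
It fails at once if a bystander is moved by more than 30 mm (distance of any of turned_knob, lacquer_cup, wood_blank, varnish_tin, wax_jar, lacquer_stick, gouge, mallet from where it was at the start of the episode above 0.03 m).
It also fails if it takes over 66 s, if anything falls off the work surface, if the arm or the gripper's body presses on something with over 40 N, if the wrist force passes 120 N, or if a joint passes its speed limit or range.

## Working session

There is one attempt and no reset: what is moved stays moved. The work goes in short steps, Python scripts to look and compute and a shell command to move; the robot and the scene stay as the last step left them, time stands still between calls to the robot, and variables do not carry over. Pictures are saved under pics/ and viewed, at most 10 in all, crops included, and the job is handed in when it is done.

```bash
mkdir -p pics
cat > h.py <<'E'
import numpy as np, cv2
from workcell import bot
def ray(cal,u,v):
    f=240/np.tan(np.radians(cal['vfov'])/2)
    d=np.array([(u-cal['cx'])/f,(v-cal['cy'])/f]); s=d.copy()
    for _ in range(20): s=d/(1+cal['k1']*(s@s))
    T=np.array(cal['camera_from_world']); R=T[:3,:3]; 
    return -R.T@T[:3,3], R.T@np.array([s[0],s[1],1])
def onz(cal,u,v,z=0):
    o,d=ray(cal,u,v); return o+d*(z-o[2])/d[2]
def proj(cal,p):
    f=240/np.tan(np.radians(cal['vfov'])/2)
    T=np.array(cal['camera_from_world']); c=T[:3,:3]@np.array(p)+T[:3,3]; s=c[:2]/c[2]; s=s*(1+cal['k1']*(s@s))
    return s*f+[cal['cx'],cal['cy']]
E
python3 - <<'E'
from h import *
for n in('top','scene'):
    im=bot.camera(n); cv2.imwrite(f'pics/{n}0.png',im[:,:,::-1]); c=bot.calibration(n)
    o,d=ray(c,320,240); print(n,o,d,c['vfov'],c['k1'])
s=bot.get_obs(); print(s['time'],s['ee_pos'],s['tcp_rot'],s['q'])
E
```

```text
top [0.31365779 0.01714338 1.40455367] [ 0.15329198  0.01425343 -0.9880831 ] 47.29535799248472 -0.09635268372086467
scene [ 1.3411682  -0.27151889  1.00179148] [-0.62173033  0.22348432 -0.75068997] 47.580309339234105 0.024410838164746516
0.1 [0.23309184 0.49793138 0.23066418] [-1.79931051e+02  1.45255546e-03  1.54916462e+02] [ 6.49155011e+01  5.00783583e+00  1.00400122e+01  9.51011252e+01
 -1.45371057e-03  8.99990410e+01]
```

View pics/top0.png

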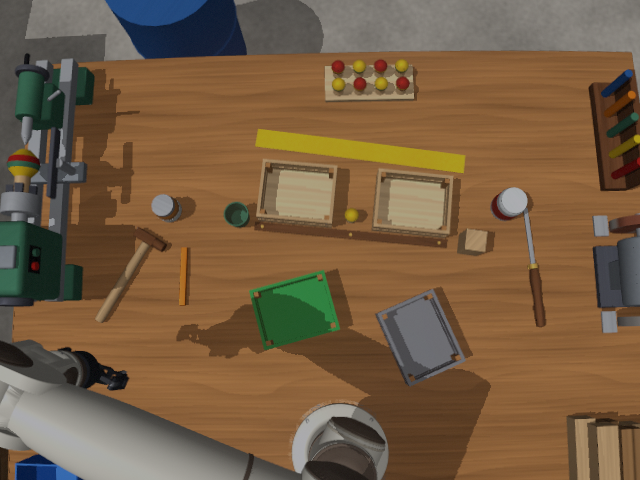

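View pics/scene0.png

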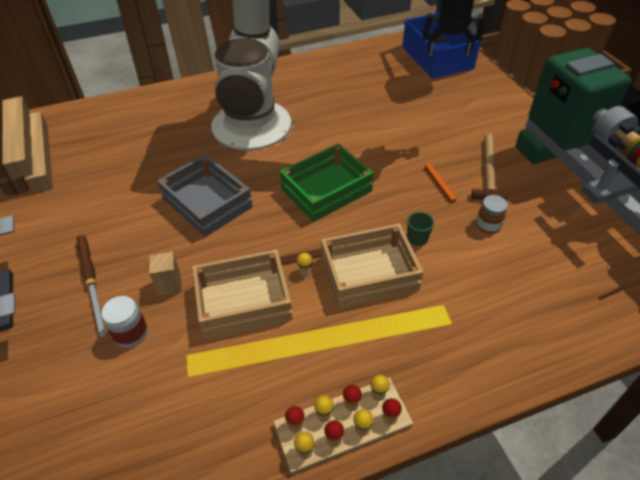

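The two natural-wood crates are at top-view pixels (298,194), left, and (414,205), right. The green (295,310) and grey (421,338) trays are look-alikes and not meant. The knob is at (352,215), the cup at (237,215) and the blank at (476,240). The yellow line runs from (257,138) to (465,163). Next is one enlarged crop.

Run:
```python
from h import *
im=cv2.imread('pics/top0.png'); c=bot.calibration('top')
cv2.imwrite('pics/crop0.png',cv2.resize(im[120:260,230:490],None,fx=3,fy=3,interpolation=cv2.INTER_CUBIC))
hsv=cv2.cvtColor(im,cv2.COLOR_BGR2HSV)
m=cv2.inRange(hsv,(24,180,120),(34,255,255)); m[:110]=0
m[200:]=0
k,_=cv2.findContours(m,0,2); k=max(k,key=cv2.contourArea)
P=np.array([onz(c,*p)[:2] for p in k[:,0,:].astype(float)])
r=cv2.minAreaRect((P*1000).astype(np.float32)); print('line',r,cv2.boxPoints(r))
```

```text
line ((772.1334838867188, -72.8331298828125), (559.2841186523438, 49.6563720703125), 81.22606658935547) [[ 704.9403  -345.4156 ]
 [ 754.0156  -352.99   ]
 [ 839.32666  199.74933]
 [ 790.25134  207.32373]]
```

View pics/crop0.png

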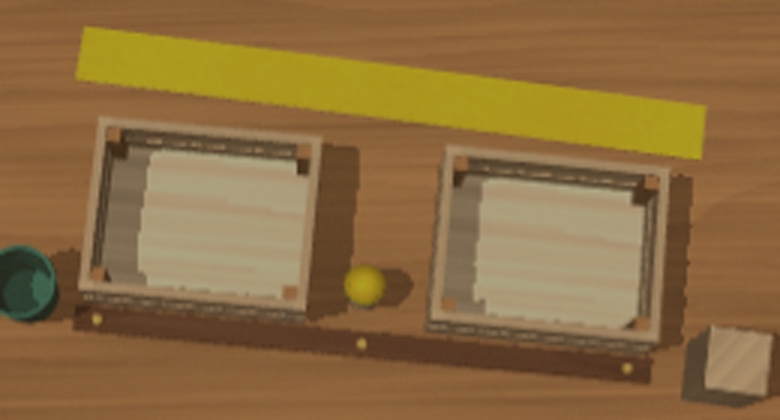

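Run:
```python
from h import *
c=bot.calibration('top')
def w(u,v,z): return onz(c,230+u/3-.33,120+v/3-.33,z)
for n,q in dict(L=[(99,118),(323,136),(306,310),(80,291)],R=[(447,147),(670,168),(660,345),(429,321)]).items():
    P=np.array([w(*p,.066)[:2] for p in q]); e=np.linalg.norm(P-np.roll(P,-1,0),axis=1)
    cen=P.mean(0); d=P[0]+P[3]-P[1]-P[2]; x=P[0]+P[1]-P[2]-P[3]
    print(n,cen.round(4),'sides',e.round(3),'yaw',np.degrees(np.arctan2(-d[0],d[1])),np.degrees(np.arctan2(x[1],x[0])),np.linalg.norm(cen))
for p in [(96,319),(362,344),(627,369)]: print('nail',w(*p,.006).round(4))
print('knob',w(365,285,.05),'blank',w(740,360,.085),'cup',w(22,283,.062))
o=bot.calibration('wrist'); print(o['camera_from_world'],o['vfov']); print(bot.get_obs()['wrist_force'])
```

```text
L [0.6479 0.0923] sides [0.19  0.15  0.189 0.15 ] yaw -6.068186644664929 -6.33712588953077 0.6544757320087394
R [ 0.6151 -0.1993] sides [0.189 0.152 0.192 0.15 ] yaw -6.8440118921087825 -7.073093135424236 0.6465819695136638
nail [0.5704 0.1883 0.006 ]
nail [ 0.5439 -0.0414  0.006 ]
nail [ 0.5176 -0.2691  0.006 ]
knob [ 0.58679572 -0.04333164  0.05      ] blank [ 0.51165238 -0.34613387  0.085     ] cup [0.5920405  0.24366999 0.062     ]
[[ 4.23899190e-01  9.05709077e-01 -7.38145823e-04 -5.50046570e-01]
 [ 8.66637426e-01 -4.05375414e-01  2.90878576e-01 -3.82032868e-02]
 [ 2.63152140e-01 -1.23942897e-01 -9.56759693e-01  3.78498657e-01]
 [ 0.00000000e+00  0.00000000e+00  0.00000000e+00  1.00000000e+00]] 64.915634716954
[-0.63025853 -0.54104687 -0.58085592]
```

Both crates check out at 150 x 190 mm. The left one's centre is at (0.648, 0.092) and the right one's at (0.615, -0.199), yaw about -6.5°, and the line is at yaw -8.8°. Now I go above the left crate.

```bash
python3 -m crank '[{"gripper":85,"travel":[0,0,0],"twist":[0,0,-0.164]},{"gripper":85,"travel":[0,0,0],"twist":[0,0,-0.164]},{"gripper":85,"travel":[-41.6,-35.9,5],"twist":[0,0,0]},{"gripper":85,"travel":[-41.6,-35.9,5],"twist":[0,0,0]},{"gripper":85,"travel":[-41.6,-35.9,5],"twist":[0,0,0]},{"gripper":85,"travel":[-41.6,-35.9,5],"twist":[0,0,0]},{"gripper":85,"travel":[-41.6,-35.9,10],"twist":[0,0,0]},{"gripper":85,"travel":[-41.6,-35.9,10],"twist":[0,0,0]},{"gripper":85,"travel":[-41.6,-35.9,10],"twist":[0,0,0]},{"gripper":85,"travel":[-41.6,-35.9,10],"twist":[0,0,0]},{"gripper":85,"travel":[-41.6,-35.9,20],"twist":[0,0,0]},{"gripper":85,"travel":[-41.6,-35.9,20],"twist":[0,0,0]}]'
python3 - <<'E'
from h import *
s=bot.get_obs(); print(s['time'],s['q'].round(1) if hasattr(s['q'],'round') else s['q'],s['ee_pos'],s['tcp_rot'],s['wrist_force'])
im=bot.camera('wrist'); cv2.imwrite('pics/w1.png',im[:,:,::-1]); c=bot.calibration('wrist')
# expected rim corners of the left crate
R=lambda a:np.array([[np.cos(a),-np.sin(a)],[np.sin(a),np.cos(a)]])
for k in [(-75,95),(-75,-95),(75,-95),(75,95)]:
    p=np.array([.6479,.0923])+R(np.radians(-6.2))@np.array(k)/1000; print(k,proj(c,[*p,.066]).round(0))
E
```

```text
time: 1.6
ee_pos: [0.6083, 0.0942, 0.1304]
tcp_rot: [180.0, -0.0, 173.7]
wrist_force: [0.9, 1.1, -1.1]
opening: 0.0849
grasp_force: 0.0
1.6 [ 8.8 13.2  8.1 85.   0.  15.1] [0.60832351 0.09416461 0.13044635] [ 1.79995331e+02 -5.32421187e-03  1.73701812e+02] [ 0.94364207  1.05892084 -1.14424508]
(-75, 95) [504. 196.]
(-75, -95) [157. 197.]
(75, -95) [187. 420.]
(75, 95) [471. 419.]
```

View pics/w1.png

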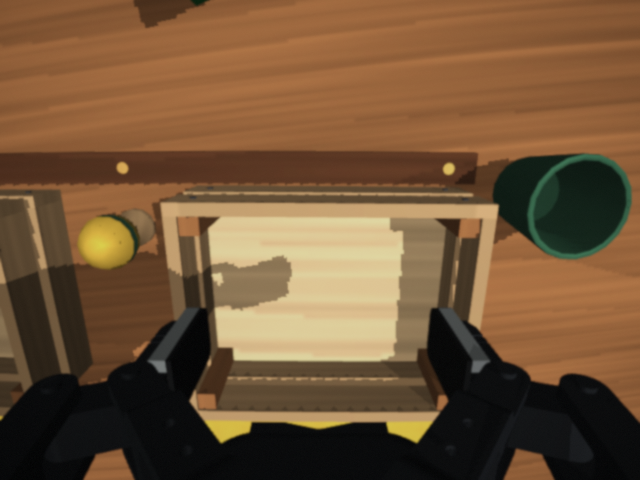

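The wrist view confirms it. The left crate's near rim runs from (162,205) to (497,210), both fingers are inside its width, and the knob is at (107,243), clear. I descend with the tips 25 mm below the rim, then close up to the near wall slowly.

```bash
python3 -m crank '[{"gripper":85,"travel":[0,1,25],"twist":[0,0,0]},{"gripper":85,"travel":[0,1,25],"twist":[0,0,0]},{"gripper":85,"travel":[0,0,25],"twist":[0,0,0]},{"gripper":85,"travel":[0,0,25],"twist":[0,0,0]},{"gripper":85,"travel":[0,0,0],"twist":[0,0,0]}]'
python3 -m crank '[{"gripper":85,"travel":[5,0,0],"twist":[0,0,0]},{"gripper":85,"travel":[5,0,0],"twist":[0,0,0]},{"gripper":85,"travel":[4,0,0],"twist":[0,0,0]},{"gripper":85,"travel":[0,0,0],"twist":[0,0,0]}]'
```

```text
time: 2.28
ee_pos: [0.6059, 0.0975, 0.0289]
tcp_rot: [-179.9, -0.2, 173.7]
wrist_force: [-0.7, 0.4, 0.3]
opening: 0.0851
grasp_force: 0.0
time: 2.78
ee_pos: [0.5936, 0.0993, 0.0319]
tcp_rot: [180.0, 0.0, 173.7]
wrist_force: [-0.5, 0.2, 0.2]
opening: 0.0852
grasp_force: 0.0
```

```bash
python3 -m crank '[{"gripper":85,"travel":[2,0,0],"twist":[0,0,0]},{"gripper":85,"travel":[2,0,0],"twist":[0,0,0]},{"gripper":85,"travel":[2.7,0,-0.5],"twist":[0,-0.022,0]},{"gripper":85,"travel":[2.7,0,-0.5],"twist":[0,-0.022,0]},{"gripper":85,"travel":[2.7,0,-0.5],"twist":[0,-0.022,0]},{"gripper":85,"travel":[2.7,0,-0.5],"twist":[0,-0.022,0]},{"gripper":85,"travel":[2.7,0,0],"twist":[0,-0.022,0]},{"gripper":85,"travel":[2.7,0,0],"twist":[0,-0.022,0]},{"gripper":85,"travel":[2.7,0,0],"twist":[0,-0.022,0]},{"gripper":85,"travel":[2.7,0,0],"twist":[0,-0.022,0]}]'
python3 -m crank '[{"gripper":85,"travel":[2.6,0,0.5],"twist":[0,-0.022,0]},{"gripper":85,"travel":[2.6,0,0.5],"twist":[0,-0.022,0]},{"gripper":85,"travel":[2.6,0,0.5],"twist":[0,-0.022,0]},{"gripper":85,"travel":[2.6,0,0.5],"twist":[0,-0.022,0]},{"gripper":85,"travel":[0,0,0],"twist":[0,0,0]}]'
python3 - <<'E'
from h import *
im=bot.camera('scene'); b=cv2.resize(im[150:330,170:440,::-1],None,fx=2.8,fy=2.8,interpolation=cv2.INTER_CUBIC); cv2.imwrite('pics/s1.png',b)
E
```

```text
time: 4.03
ee_pos: [0.5692, 0.1019, 0.0322]
tcp_rot: [180.0, 10.3, 173.7]
wrist_force: [6.6, -1.0, -0.4]
opening: 0.0847
grasp_force: 2.7
time: 4.65
ee_pos: [0.5585, 0.1031, 0.0278]
tcp_rot: [180.0, 15.2, 173.7]
wrist_force: [4.1, -1.6, 1.1]
opening: 0.0851
grasp_force: 1.8
```

View pics/s1.png

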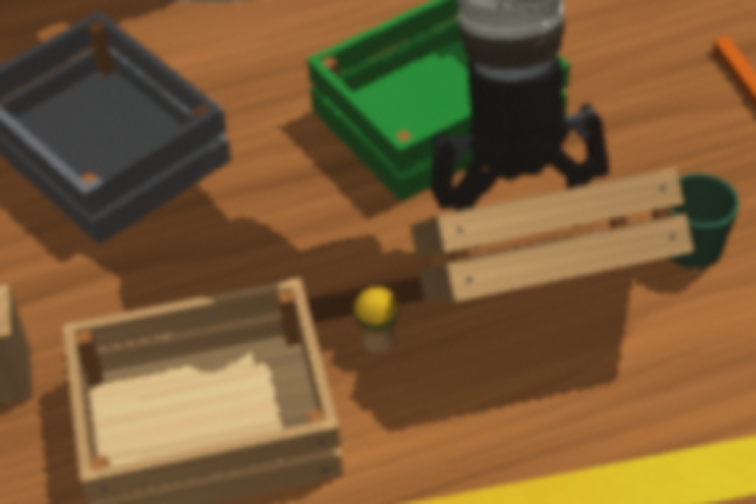

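The crate is tilting on the stop. In this crop its far bottom edge runs from (455,300) to (693,252), its far top rim from (437,218) to (680,170), and it is clear of the knob. I measure the angle from those pixels.

```bash
cat >> h.py <<'E'
def tilt(pix,cen,yaw,side,cal):
    """bottom far corner pixel -> (x' from original near edge, z) in the crate's end plane y'=side"""
    a=np.radians(yaw); ex=np.array([np.cos(a),np.sin(a),0]); ey=np.array([-np.sin(a),np.cos(a),0])
    o,d=ray(cal,*pix); c=np.array([*cen,0]); t=(side-(o-c)@ey)/(d@ey); p=o+t*d
    return np.array([(p-c)@ex+.075,p[2]])
E
python3 - <<'E'
from h import *
c=bot.calibration('scene')
for p,s in [((455,300),-.095),((693,252),.095)]:
    q=tilt((170+p[0]/2.8,150+p[1]/2.8),(.6479,.0923),-6.3,s,c); print(q,np.linalg.norm(q),np.degrees(np.arctan2(q[1],q[0])))
E
```

```text
[0.11485325 0.13527543] 0.1774562289360977 49.66765772136149
[0.10926223 0.12446429] 0.1656188196590372 48.72139434631164
```

```bash
cat >> h.py <<'E'
def ang(v,u,cen,yaw,side,cal,off=-.002):
    a=np.radians(yaw); R=np.array([[np.cos(a),-np.sin(a)],[np.sin(a),np.cos(a)]]); o=[]
    from scipy.optimize import brentq
    def P(t): 
        xy=np.array(cen)+R@np.array([-.075+off+.15*np.cos(t),side]); return proj(cal,[*xy,.15*np.sin(t)])
    t=brentq(lambda t:P(t)[1]-v,0,1.5); return np.degrees(t),P(t)[0]-u
E
python3 - <<'E'
from h import *
c=bot.calibration('scene')
for off in (-.002,.008):
  for p,s in [((455,300),-.095),((693,252),.095)]:
    print(off,ang(150+p[1]/2.8,170+p[0]/2.8,(.6479,.0923),-6.3,s,c,off))
E
```

```text
-0.002 (np.float64(49.13351292088067), np.float64(-2.3591006421958127))
-0.002 (np.float64(48.274313918706405), np.float64(-2.6139986275591696))
0.008 (np.float64(52.03532788760096), np.float64(-1.8481965321034863))
0.008 (np.float64(51.0970246023244), np.float64(-1.6241713936567521))
```

```bash
python3 -m crank '[{"gripper":85,"travel":[1.9,0,0.7],"twist":[0,-0.022,0]},{"gripper":85,"travel":[1.9,0,0.7],"twist":[0,-0.022,0]},{"gripper":85,"travel":[1.9,0,0.7],"twist":[0,-0.022,0]},{"gripper":85,"travel":[1.9,0,0.7],"twist":[0,-0.022,0]},{"gripper":85,"travel":[1.8,0,1.1],"twist":[0,0,0]},{"gripper":85,"travel":[0,0,0],"twist":[0,0,0]},{"gripper":85,"travel":[0,0,0],"twist":[0,0,0]}]'
python3 - <<'E'
from h import *
im=bot.camera('scene'); b=cv2.resize(im[150:330,280:440,::-1],None,fx=3.2,fy=3.2,interpolation=cv2.INTER_CUBIC); cv2.imwrite('pics/s2.png',b)
E
```

```text
time: 5.58
ee_pos: [0.5507, 0.104, 0.021]
tcp_rot: [180.0, 20.1, 173.7]
wrist_force: [-1.2, -0.4, 4.3]
opening: 0.0847
grasp_force: 1.4
```

View pics/s2.png

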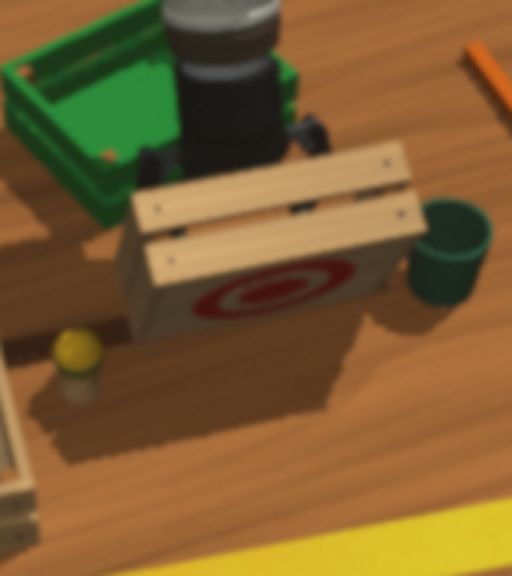

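The red stamp shows at (275,290) in the crop, so the left crate is the stamped one. Its far bottom edge runs from (155,285) to (428,233). I check the angle before letting it down.

Run:
```python
from h import *
c=bot.calibration('scene')
for off in (-.002,.005):
  for p,s in [((155,285),-.095),((428,233),.095)]:
    print(off,ang(150+p[1]/3.2,280+p[0]/3.2,(.6479,.0923),-6.3,s,c,off))
# near bottom edge (pivot) pixels on bench
for p in [(138,343),(403,285)]: 
    w=onz(c,280+p[0]/3.2,150+p[1]/3.2,0); print(w)
```

```text
-0.002 (np.float64(64.27841967052868), np.float64(-2.478267150348586))
-0.002 (np.float64(63.043267081163215), np.float64(-3.1088393344589917))
0.005 (np.float64(66.34907170471958), np.float64(-2.234210657053211))
0.005 (np.float64(65.06117001294066), np.float64(-2.621316293418886))
[0.56521591 0.01408378 0.        ]
[0.58711936 0.22278183 0.        ]
```

Tilt is about 65° and has been held. Now I let it down along the reverse path.

```bash
python3 -m crank '[{"gripper":85,"travel":[-1.8,0,-1.1],"twist":[0,0,0]},{"gripper":85,"travel":[-1.9,0,-0.7],"twist":[0,0.022,0]},{"gripper":85,"travel":[-1.9,0,-0.7],"twist":[0,0.022,0]},{"gripper":85,"travel":[-1.9,0,-0.7],"twist":[0,0.022,0]},{"gripper":85,"travel":[-1.9,0,-0.7],"twist":[0,0.022,0]},{"gripper":85,"travel":[-2.6,0,-0.5],"twist":[0,0.022,0]},{"gripper":85,"travel":[-2.6,0,-0.5],"twist":[0,0.022,0]},{"gripper":85,"travel":[-2.6,0,-0.5],"twist":[0,0.022,0]},{"gripper":85,"travel":[-2.6,0,-0.5],"twist":[0,0.022,0]}]'
python3 -m crank '[{"gripper":85,"travel":[-2.7,0,0],"twist":[0,0.022,0]},{"gripper":85,"travel":[-2.7,0,0],"twist":[0,0.022,0]},{"gripper":85,"travel":[-2.7,0,0],"twist":[0,0.022,0]},{"gripper":85,"travel":[-2.7,0,0],"twist":[0,0.022,0]},{"gripper":85,"travel":[-2.2,0,0.4],"twist":[0,0.022,0]},{"gripper":85,"travel":[-2.2,0,0.4],"twist":[0,0.022,0]},{"gripper":85,"travel":[-2.2,0,0.4],"twist":[0,0.022,0]},{"gripper":85,"travel":[-2.2,0,0.4],"twist":[0,0.022,0]},{"gripper":85,"travel":[-2,0,0],"twist":[0,0,0]},{"gripper":85,"travel":[-2,0,0],"twist":[0,0,0]},{"gripper":85,"travel":[-2,0,0],"twist":[0,0,0]}]'
python3 -m crank '[{"gripper":85,"travel":[-3,0,0],"twist":[0,0,0]},{"gripper":85,"travel":[-3,0,0],"twist":[0,0,0]},{"gripper":85,"travel":[-3,0,0],"twist":[0,0,0]},{"gripper":85,"travel":[-3,0,0],"twist":[0,0,0]}]'
```

```text
time: 6.75
ee_pos: [0.5684, 0.102, 0.0321]
tcp_rot: [180.0, 10.0, 173.7]
wrist_force: [1.4, -0.8, 6.1]
opening: 0.0849
grasp_force: 2.6
time: 8.12
ee_pos: [0.5924, 0.0991, 0.0313]
tcp_rot: [-180.0, -0.2, 173.7]
wrist_force: [-0.7, 0.2, -0.7]
opening: 0.0847
grasp_force: 0.0
time: 8.62
ee_pos: [0.6055, 0.0979, 0.0324]
tcp_rot: [180.0, -0.0, 173.7]
wrist_force: [-0.3, -0.4, 0.2]
opening: 0.0852
grasp_force: 0.0
```

```bash
python3 -m crank '[{"gripper":85,"travel":[0,0,-33],"twist":[0,0,0]},{"gripper":85,"travel":[0,0,-33],"twist":[0,0,0]},{"gripper":85,"travel":[0,0,-33],"twist":[0,0,0]},{"gripper":85,"travel":[0,0,0],"twist":[0,0,0]},{"gripper":85,"travel":[0,-49,0],"twist":[0,0,0]},{"gripper":85,"travel":[0,-49,0],"twist":[0,0,0]},{"gripper":85,"travel":[0,-49,0],"twist":[0,0,0]},{"gripper":85,"travel":[0,-49,0],"twist":[0,0,0]},{"gripper":85,"travel":[0,-49,0],"twist":[0,0,0]},{"gripper":85,"travel":[0,-49,0],"twist":[0,0,0]},{"gripper":85,"travel":[0,0,0],"twist":[0,0,0]}]'
python3 - <<'E'
from h import *
im=bot.camera('wrist'); c=bot.calibration('wrist'); t=bot.camera('top')
cv2.imwrite('pics/wt.png',cv2.resize(np.hstack([im,t])[:,:,::-1],(800,300),interpolation=cv2.INTER_AREA)); cv2.imwrite('pics/t2.png',t[:,:,::-1])
R=lambda a:np.array([[np.cos(a),-np.sin(a)],[np.sin(a),np.cos(a)]])
for k in [(-75,95),(-75,-95),(75,-95),(75,95)]:
    p=np.array([.6151,-.1993])+R(np.radians(-6.9))@np.array(k)/1000; print(k,proj(c,[*p,.066]).round(0))
E
```

```text
time: 10.0
ee_pos: [0.5722, -0.1972, 0.1301]
tcp_rot: [-180.0, -0.1, 173.5]
wrist_force: [-0.2, 1.1, -0.3]
opening: 0.0851
grasp_force: 0.0
(-75, 95) [490. 207.]
(-75, -95) [151. 205.]
(75, -95) [180. 422.]
(75, 95) [458. 423.]
```

View pics/wt.png

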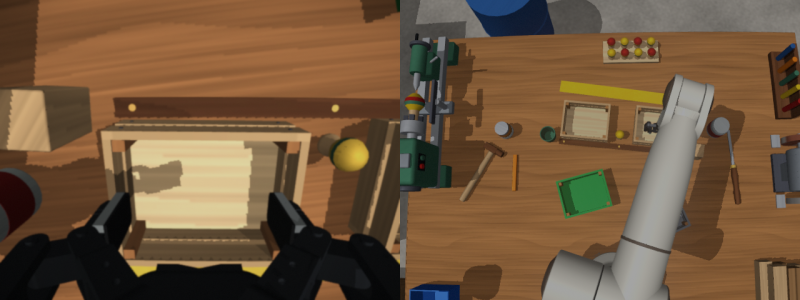

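The left crate is flat again. The right crate's near rim in the wrist half of the picture runs from (103,133) to (311,131), centred under the fingers as before. The knob and blank are clear, so I use the same procedure.

```bash
python3 -m crank '[{"gripper":85,"travel":[-3,1,25],"twist":[0,0,0]},{"gripper":85,"travel":[0,1,25],"twist":[0,0,0]},{"gripper":85,"travel":[0,0,25],"twist":[0,0,0]},{"gripper":85,"travel":[0,0,24],"twist":[0,0,0]},{"gripper":85,"travel":[0,0,0],"twist":[0,0,0]},{"gripper":85,"travel":[5,0,0],"twist":[0,0,0]},{"gripper":85,"travel":[4,0,0],"twist":[0,0,0]},{"gripper":85,"travel":[4,0,0],"twist":[0,0,0]},{"gripper":85,"travel":[0,0,0],"twist":[0,0,0]}]'
```

```text
time: 11.22
ee_pos: [0.5633, -0.1913, 0.0329]
tcp_rot: [-180.0, 0.0, 173.7]
wrist_force: [-0.2, 0.1, -0.1]
opening: 0.085
grasp_force: 0.0
```

```bash
python3 -m crank '[{"gripper":85,"travel":[2,0,0],"twist":[0,0,0]},{"gripper":85,"travel":[2,0,0],"twist":[0,0,0]},{"gripper":85,"travel":[2,0,0],"twist":[0,0,0]},{"gripper":85,"travel":[2.7,0,-0.5],"twist":[0,-0.022,0]},{"gripper":85,"travel":[2.7,0,-0.5],"twist":[0,-0.022,0]},{"gripper":85,"travel":[2.7,0,-0.5],"twist":[0,-0.022,0]},{"gripper":85,"travel":[2.7,0,-0.5],"twist":[0,-0.022,0]},{"gripper":85,"travel":[2.7,0,0],"twist":[0,-0.022,0]},{"gripper":85,"travel":[2.7,0,0],"twist":[0,-0.022,0]},{"gripper":85,"travel":[2.7,0,0],"twist":[0,-0.022,0]},{"gripper":85,"travel":[2.7,0,0],"twist":[0,-0.022,0]}]'
python3 -m crank '[{"gripper":85,"travel":[2.6,0,0.5],"twist":[0,-0.022,0]},{"gripper":85,"travel":[2.6,0,0.5],"twist":[0,-0.022,0]},{"gripper":85,"travel":[2.6,0,0.5],"twist":[0,-0.022,0]},{"gripper":85,"travel":[2.6,0,0.5],"twist":[0,-0.022,0]},{"gripper":85,"travel":[1.9,0,0.7],"twist":[0,-0.022,0]},{"gripper":85,"travel":[1.9,0,0.7],"twist":[0,-0.022,0]},{"gripper":85,"travel":[0,0,0],"twist":[0,0,0]}]'
python3 - <<'E'
from h import *
im=bot.camera('scene'); cv2.imwrite('pics/s3full.png',im[:,:,::-1])
b=cv2.resize(im[190:350,150:350,::-1],None,fx=3,fy=3,interpolation=cv2.INTER_CUBIC); cv2.imwrite('pics/s3.png',b)
E
```

```text
time: 12.6
ee_pos: [0.5367, -0.1883, 0.0332]
tcp_rot: [-180.0, 10.2, 173.7]
wrist_force: [6.0, -1.2, -0.2]
opening: 0.0849
grasp_force: 2.5
time: 13.48
ee_pos: [0.5224, -0.1867, 0.0259]
tcp_rot: [180.0, 17.6, 173.7]
wrist_force: [3.6, 0.0, 1.5]
opening: 0.0847
grasp_force: 1.4
```

View pics/s3.png

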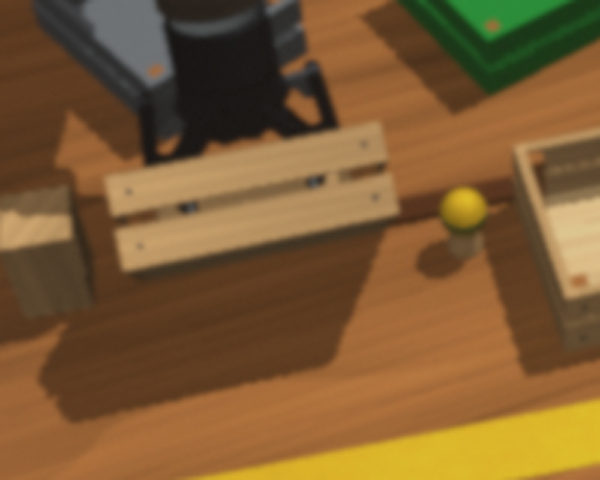

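The right crate's far bottom edge runs from (125,272) to (400,215) in the crop, clear of blank and knob.

Run:
```python
from h import *
c=bot.calibration('scene')
for off in (-.002,.005):
  for p,s in [((125,272),-.095),((400,215),.095)]:
    print(off,ang(190+p[1]/3,150+p[0]/3,(.6151,-.1965),-6.9,s,c,off))
```

```text
-0.002 (np.float64(53.49562439772546), np.float64(-1.0734176883375142))
-0.002 (np.float64(53.6348191216408), np.float64(-0.9742881203205798))
0.005 (np.float64(55.6045144764482), np.float64(-1.273282609912826))
0.005 (np.float64(55.689320414510576), np.float64(-0.8298251759788968))
```

```bash
python3 -m crank '[{"gripper":85,"travel":[1.9,0,0.7],"twist":[0,-0.022,0]},{"gripper":85,"travel":[1.9,0,0.7],"twist":[0,-0.022,0]},{"gripper":85,"travel":[1.8,0,1.1],"twist":[0,0,0]},{"gripper":85,"travel":[1.8,0,1.1],"twist":[0,0,0]},{"gripper":85,"travel":[0,0,0],"twist":[0,0,0]},{"gripper":85,"travel":[0,0,0],"twist":[0,0,0]},{"gripper":85,"travel":[0,0,0],"twist":[0,0,0]}]'
python3 - <<'E'
from h import *
c=bot.calibration('scene'); im=bot.camera('scene')
cv2.imwrite('pics/s4.png',cv2.resize(im[190:350,150:350,::-1],None,fx=3,fy=3,interpolation=cv2.INTER_CUBIC))
h=cv2.cvtColor(im,cv2.COLOR_RGB2HSV); m=cv2.inRange(h,(0,170,90),(6,255,255))|cv2.inRange(h,(174,170,90),(180,255,255)); print('red px',m[200:320,170:300].sum()//255)
E
```

```text
time: 14.4
ee_pos: [0.5173, -0.1861, 0.0205]
tcp_rot: [180.0, 20.2, 173.7]
wrist_force: [-0.1, 0.7, 3.2]
opening: 0.0852
grasp_force: 1.2
red px 0
```

View pics/s4.png

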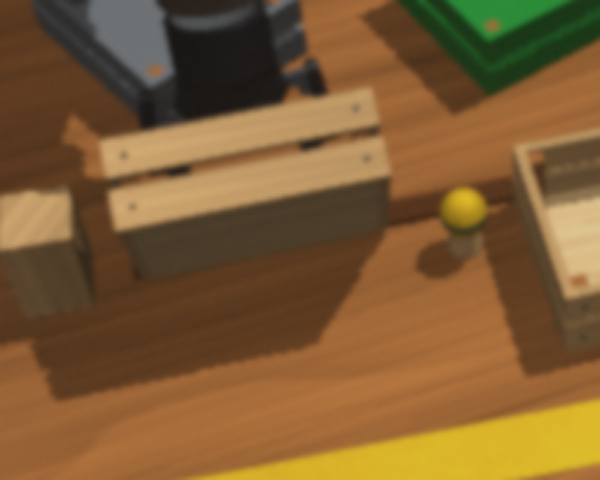

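The underside is plain, with its far edge from (118,231) to (390,177), so the tilt is well past 57°. Lowering it.

```bash
python3 - <<'E'
from h import *
c=bot.calibration('scene')
for p,s in [((118,231),-.095),((390,177),.095)]: print(ang(190+p[1]/3,150+p[0]/3,(.6151,-.1965),-6.9,s,c,.001))
E
python3 -m crank '[{"gripper":85,"travel":[-1.8,0,-1.1],"twist":[0,0,0]},{"gripper":85,"travel":[-1.8,0,-1.1],"twist":[0,0,0]},{"gripper":85,"travel":[-1.9,0,-0.7],"twist":[0,0.022,0]},{"gripper":85,"travel":[-1.9,0,-0.7],"twist":[0,0.022,0]},{"gripper":85,"travel":[-1.9,0,-0.7],"twist":[0,0.022,0]},{"gripper":85,"travel":[-1.9,0,-0.7],"twist":[0,0.022,0]},{"gripper":85,"travel":[-2.6,0,-0.5],"twist":[0,0.022,0]},{"gripper":85,"travel":[-2.6,0,-0.5],"twist":[0,0.022,0]},{"gripper":85,"travel":[-2.6,0,-0.5],"twist":[0,0.022,0]},{"gripper":85,"travel":[-2.6,0,-0.5],"twist":[0,0.022,0]}]'
python3 -m crank '[{"gripper":85,"travel":[-2.7,0,0],"twist":[0,0.022,0]},{"gripper":85,"travel":[-2.7,0,0],"twist":[0,0.022,0]},{"gripper":85,"travel":[-2.7,0,0],"twist":[0,0.022,0]},{"gripper":85,"travel":[-2.7,0,0],"twist":[0,0.022,0]},{"gripper":85,"travel":[-2.2,0,0.4],"twist":[0,0.022,0]},{"gripper":85,"travel":[-2.2,0,0.4],"twist":[0,0.022,0]},{"gripper":85,"travel":[-2.2,0,0.4],"twist":[0,0.022,0]},{"gripper":85,"travel":[-2.2,0,0.4],"twist":[0,0.022,0]},{"gripper":85,"travel":[-2,0,0],"twist":[0,0,0]},{"gripper":85,"travel":[-2,0,0],"twist":[0,0,0]},{"gripper":85,"travel":[-2,0,0],"twist":[0,0,0]},{"gripper":85,"travel":[-3,0,0],"twist":[0,0,0]}]'
python3 -m crank '[{"gripper":85,"travel":[-3,0,0],"twist":[0,0,0]},{"gripper":85,"travel":[-3,0,0],"twist":[0,0,0]},{"gripper":85,"travel":[-3,0,0],"twist":[0,0,0]},{"gripper":85,"travel":[0,0,0],"twist":[0,0,0]},{"gripper":85,"travel":[0,0,-33],"twist":[0,0,0]},{"gripper":85,"travel":[0,0,-33],"twist":[0,0,0]},{"gripper":85,"travel":[0,0,-33],"twist":[0,0,0]},{"gripper":85,"travel":[0,0,0],"twist":[0,0,0]}]'
```

```text
(np.float64(65.34575615883769), np.float64(-1.2978936877021283))
(np.float64(64.99846029162562), np.float64(-0.2917414213649181))
time: 15.7
ee_pos: [0.5363, -0.1883, 0.0333]
tcp_rot: [-180.0, 10.0, 173.7]
wrist_force: [5.1, -1.1, 4.1]
opening: 0.0849
grasp_force: 2.8
time: 17.2
ee_pos: [0.5637, -0.1912, 0.033]
tcp_rot: [180.0, -0.1, 173.7]
wrist_force: [0.1, -0.8, -0.8]
opening: 0.0853
grasp_force: 0.0
time: 18.2
ee_pos: [0.5743, -0.1927, 0.1356]
tcp_rot: [-179.9, 0.3, 173.7]
wrist_force: [-0.3, -0.4, -0.6]
opening: 0.0851
grasp_force: 0.0
```

Both crates were tipped to about 65° and let down. Now I locate the stamped crate by segmentation, checking the method on the first image.

```bash
cat >> h.py <<'E'
def crate(im,c,box,sth=135):
    x0,y0,x1,y1=box; h=cv2.cvtColor(im,cv2.COLOR_BGR2HSV)[y0:y1,x0:x1]
    m=cv2.inRange(h,(0,0,60),(30,sth,255)); m=cv2.morphologyEx(m,cv2.MORPH_CLOSE,np.ones((7,7)))
    k,_=cv2.findContours(m,0,2); k=max(k,key=cv2.contourArea)
    P=np.array([onz(c,u+x0,v+y0,.066)[:2] for u,v in k[:,0,:]])
    (cx,cy),(w,hh),a=cv2.minAreaRect((P*1000).astype(np.float32)); return round(cx),round(cy),round(w),round(hh),round(a,1)
E
python3 - <<'E'
from h import *
c=bot.calibration('top'); t=bot.camera('top')[:,:,::-1].copy(); cv2.imwrite('pics/t3.png',t)
a=cv2.imread('pics/top0.png'); h=cv2.cvtColor(a,cv2.COLOR_BGR2HSV)
print('rim',h[193,337],h[160,300],'floor',h[195,305],'bench',h[250,300],h[180,250],'rimR',h[205,452])
for s in (120,135,150): print(s,crate(a,c,(247,148,345,235),s),crate(a,c,(366,160,462,245),s),'now',crate(t,c,(247,140,345,235),s))
E
```

```text
rim [ 14 154  98] [ 15 147 142] floor [ 20  77 172] bench [ 15 151 142] [ 15 149 144] rimR [ 14 144 103]
120 (644, 94, 191, 161, 83.6) (612, -197, 193, 161, 82.9) now (642, 94, 190, 159, 83.6)
135 (643, 105, 215, 169, 83.5) (612, -197, 195, 164, 82.8) now (639, 106, 215, 171, 83.5)
150 (649, 97, 248, 223, 88.9) (613, -201, 241, 216, 88.2) now (660, 98, 248, 244, 88.9)
```

The crate now sits at (0.646, 0.0925), yaw -6.4°, with its far edge about 75 mm short of the line. I go behind its near wall.

```bash
python3 -m crank '[{"gripper":85,"travel":[13.4,48.5,0],"twist":[0,0,0]},{"gripper":85,"travel":[13.4,48.5,0],"twist":[0,0,0]},{"gripper":85,"travel":[13.4,48.5,0],"twist":[0,0,0]},{"gripper":85,"travel":[13.4,48.5,0],"twist":[0,0,0]},{"gripper":85,"travel":[13.4,48.5,0],"twist":[0,0,0]},{"gripper":85,"travel":[13.4,48.5,0],"twist":[0,0,0]},{"gripper":85,"travel":[0,0,0],"twist":[0,0,0]}]'
```

```text
time: 19.12
ee_pos: [0.5239, 0.1085, 0.1311]
tcp_rot: [-180.0, -0.1, 173.9]
wrist_force: [0.5, 0.5, -0.0]
opening: 0.0853
grasp_force: 0.0
```

```bash
python3 -m crank '[{"gripper":85,"travel":[0,-2.5,24],"twist":[0,0,0]},{"gripper":85,"travel":[0,0,24],"twist":[0,0,0]},{"gripper":85,"travel":[0,0,24],"twist":[0,0,0]},{"gripper":85,"travel":[0,0,24],"twist":[0,0,0]},{"gripper":85,"travel":[0,0,22],"twist":[0,0,0]},{"gripper":85,"travel":[0,0,0],"twist":[0,0,0]},{"gripper":85,"travel":[-10,0,0],"twist":[0,0,0]},{"gripper":85,"travel":[-10,0,0],"twist":[0,0,0]},{"gripper":85,"travel":[-10,0,0],"twist":[0,0,0]},{"gripper":85,"travel":[-5,0,0],"twist":[0,0,0]},{"gripper":85,"travel":[-5,0,0],"twist":[0,0,0]}]'
python3 -m crank '[{"gripper":85,"travel":[-6,0,0],"twist":[0,0,0]},{"gripper":85,"travel":[-6,0,0],"twist":[0,0,0]},{"gripper":85,"travel":[-6,0,0],"twist":[0,0,0]},{"gripper":85,"travel":[-6,0,0],"twist":[0,0,0]},{"gripper":85,"travel":[-6,0,0],"twist":[0,0,0]},{"gripper":85,"travel":[-6,0,0],"twist":[0,0,0]},{"gripper":85,"travel":[-6,0,0],"twist":[0,0,0]},{"gripper":85,"travel":[-6,0,0],"twist":[0,0,0]},{"gripper":85,"travel":[-6,0,0],"twist":[0,0,0]},{"gripper":85,"travel":[0,0,0],"twist":[0,0,0]}]'
python3 - <<'E'
from h import *
c=bot.calibration('top'); t=bot.camera('top')[:,:,::-1].copy(); cv2.imwrite('pics/t4.png',t)
for s in (110,120): print(crate(t,c,(247,120,345,235),s))
E
```

```text
time: 20.5
ee_pos: [0.5643, 0.0989, 0.0146]
tcp_rot: [-180.0, -0.1, 173.7]
wrist_force: [-5.0, 0.6, 4.4]
opening: 0.0852
grasp_force: 2.7
time: 21.75
ee_pos: [0.6192, 0.0929, 0.0144]
tcp_rot: [180.0, 0.1, 173.7]
wrist_force: [-0.3, 0.1, 0.9]
opening: 0.0849
grasp_force: 0.0
(686, 99, 222, 297, 88.9)
(686, 99, 222, 297, 88.9)
```

```bash
python3 -m crank '[{"gripper":85,"travel":[-5,0,0],"twist":[0,0,0]},{"gripper":85,"travel":[-5,0,0],"twist":[0,0,0]},{"gripper":85,"travel":[-4,0,0],"twist":[0,0,0]},{"gripper":85,"travel":[0,0,0],"twist":[0,0,0]},{"gripper":85,"travel":[10,0,0],"twist":[0,0,0]},{"gripper":85,"travel":[20,0,0],"twist":[0,0,0]},{"gripper":85,"travel":[20,0,0],"twist":[0,0,0]},{"gripper":85,"travel":[20,0,0],"twist":[0,0,0]},{"gripper":85,"travel":[0,0,-40],"twist":[0,0,0]},{"gripper":85,"travel":[0,0,-50],"twist":[0,0,0]},{"gripper":85,"travel":[0,0,-50],"twist":[0,0,0]},{"gripper":85,"travel":[30,0,-40],"twist":[0,0,0]}]'
python3 -m crank '[{"gripper":85,"travel":[50,0,0],"twist":[0,0,0]},{"gripper":85,"travel":[50,0,0],"twist":[0,0,0]},{"gripper":85,"travel":[0,0,0],"twist":[0,0,0]},{"gripper":85,"travel":[0,0,0],"twist":[0,0,0]}]'
python3 - <<'E'
from h import *
c=bot.calibration('top'); t=bot.camera('top')[:,:,::-1].copy()
a=cv2.imread('pics/top0.png')
for s in (110,120): print(crate(t,c,(247,105,345,235),s),crate(t,c,(366,160,462,245),s))
cv2.imwrite('pics/t5.png',cv2.resize(t[100:260,220:490],None,fx=2.9,fy=2.9,interpolation=cv2.INTER_CUBIC))
E
```

```text
time: 23.3
ee_pos: [0.5329, 0.1023, 0.1962]
tcp_rot: [180.0, 0.1, 173.7]
wrist_force: [0.3, -0.3, -0.2]
opening: 0.0848
grasp_force: 0.0
time: 23.8
ee_pos: [0.4335, 0.1135, 0.1948]
tcp_rot: [180.0, 0.1, 173.7]
wrist_force: [-0.5, 0.3, -0.6]
opening: 0.0849
grasp_force: 0.0
(661, 104, 214, 266, 83.6) (608, -196, 192, 159, 83.5)
(661, 104, 214, 266, 83.6) (608, -196, 193, 160, 83.5)
```

View pics/t5.png

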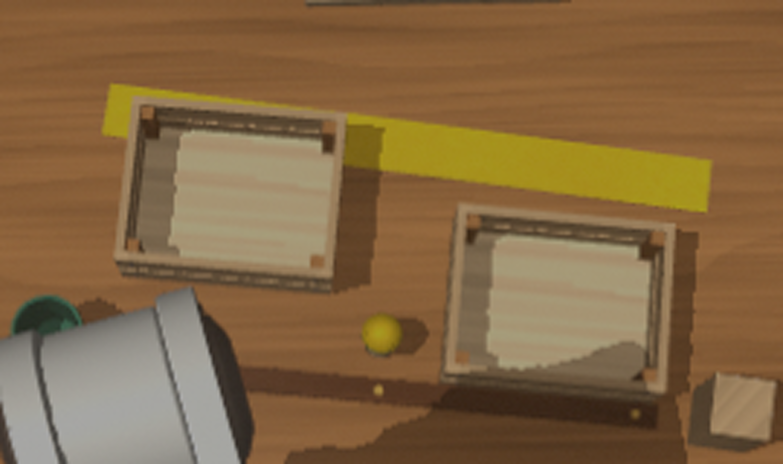

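The stamped crate is on the line, with rim corners (136,97), (346,115), (333,278) and (117,262). The plain crate is in its place, and the knob, cup and blank are untouched. One numeric check, then I hand in.

Run:
```python
from h import *
c=bot.calibration('top')
P=np.array([onz(c,220+u/2.9-.33,100+v/2.9-.33,.066)[:2] for u,v in [(136,97),(346,115),(333,278),(117,262)]])
d=P[0]+P[3]-P[1]-P[2]; y=np.degrees(np.arctan2(-d[0],d[1])); m=P.mean(0); x=np.array([np.cos(np.radians(y)),np.sin(np.radians(y))])
e=m+.075*x; a=np.radians(-8.78); off=(e-[.7721,-.0728])@[np.cos(a),np.sin(a)]
print(m,y,np.linalg.norm(P-np.roll(P,-1,0),axis=1),'far edge offset',off,'yaw err',y+8.78)
if abs(off)<.014 and abs(y+8.78)<6: print(bot.job_done())
```

```text
[0.71665219 0.08397709] -6.042146030104052 [0.18642537 0.14778621 0.18790652 0.15077652] far edge offset -0.003814255606959269 yaw err 2.737853969895947
the job is handed in; nothing more can be done
None
```

I tipped both crates to about 65° and let each back down flat. The stamp was under the left crate, so I pushed that one to the line: its far edge measures about 4 mm from the line's centre and about 3° off square. The plain crate is within about 5 mm of where it stood, no bystander I could see in the last picture had moved, and the job is handed in at about 24 s (no verdict was returned).

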